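Offer the marble dish to the chair

TASK

Take the white dish with the marble in it by the wooden grip of its hoop handle and lift it straight up off the pile of books. Once it is clear, turn it a quarter turn, level and smoothly, so that its blue tab points squarely to the right-hand edge of the desk (the robot's right, where the chair stands), with the marble staying on the green felt in the middle all the way. Finish still holding the dish there, level and still, with its underside at least 15 cm above the desk; leave the books and the other things where they are.

Things in the scene. Friction and masses are not known exactly. Their poses are not given: they have to be found in the camera images.
- dish: White round shallow dish, 126 mm across, 22 mm high, 0.22 kg, standing on the upper book. Origin: centre of its underside, z up. A blue tab (30 mm wide, 19 mm up) sticks out along +x to 90 mm from the centre. A steel hoop handle, 120 mm wide, spans it along y, with a wooden grip on top. At the start the tab points away from the robot (within about 0.5 rad).
- dish_grip (a point): Centre of the wooden grip on top of the hoop, straight above the dish's centre, 92 mm above its underside. The grip is a bar 12 mm thick (along dish x), 68 mm long (along dish y), 16 mm high: pinch it from above with the fingers closing along dish x. The axes are the dish's.
- dish_middle (a point): Point on the dish's axis, 20 mm above its underside, where the marble's centre is when centred. A disc of green felt, 22 mm in radius, marks the middle; the hollow is flat for 8 mm round the centre, then rises by about 0.15 rad on the rest of the felt and more steeply (to 0.43 rad) toward the rim.
- ball_center (a point): Centre of the loose orange marble, 28 mm in diameter, about 30 g, free to roll in the dish. Its top is 34 mm above the dish's underside, 50 mm below the wooden grip's underside.
- upper_book: Yellow book, 199 x 122 x 19 mm, lying loose on the black one; the dish stands on it. Origin: centre of its underside, z up; its top is about 41 mm above the desk.
- lower_book: Black book, 196 x 127 x 24 mm, lying loose on the desk. Origin: centre of its underside.
- desk_right (a point): Fixed point on the right-hand edge of the desk top (height 0). Its axes are the world's: x away from the robot along the edge, -y out over the edge to the robot's right. The tab must end pointing along its -y.
- mug: Striped mug, 85 mm across, 98 mm high, loose bystander near the right-hand edge. Origin: under the middle of mug and handle together.
- keys: Bunch of keys, 90 x 120 x 8 mm, loose bystander at the front right. Origin: centre of underside.
- matchbox: Red matchbox, 36 x 54 x 16 mm, loose bystander on the left. Origin: centre of underside.
Mind the look-alikes: they are no part of the job. Leave any grey look-alike of the part that bears ball_center alone.

How it is judged:
On the way, in this order (a step that is already met when the one before it is completed fails the run):
1. the dish is lifted clear of the books, with the marble on the felt and not yet turned (height (world z) of dish above 0.062 m and horizontal distance between ball_center and dish_middle below 0.026 m and angle between the x axis of dish and the y axis of desk_right, either way round above 0.7 rad and contact force between dish and upper_book below 0.05 N and contact force between dish and the fingers above 1 N), for 0.1 s.
2. in the air, the dish has been turned so that its tab points to the right-hand edge (height (world z) of dish above 0.062 m and horizontal distance between ball_center and dish_middle below 0.026 m and angle between the x axis of dish and the y axis of desk_right, either way round below 0.2 rad and x of desk_right in the frame of dish above 0 m and contact force between dish and upper_book below 0.05 N and contact force between dish and the fingers above 1 N), for 0.2 s.
At the end, for the whole second after the job is handed in: Dish held at rest by the gripper, underside over 140 mm above the desk, off the books, level within 0.1 rad, tab to the right-hand edge within 0.2 rad; marble almost still, within 26 mm of the middle; books within 20 mm, mug, keys, matchbox within 30 mm of their places (height (world z) of dish above 0.14 m and angle between dish's own z axis and vertical below 0.1 rad and horizontal distance between ball_center and dish_middle below 0.026 m and angle between the x axis of dish and the y axis of desk_right, either way round below 0.2 rad and x of desk_right in the frame of dish above 0 m and contact force between dish and upper_book below 0.05 N and contact force between dish and the fingers above 1 N and linear speed of dish below 0.02 m/s and linear speed of ball below 0.05 m/s and distance of each of upper_book, lower_book from where it was at the start of the episode below 0.02 m and distance of each of mug, keys, matchbox from where it was at the start of the episode below 0.03 m); the arm keeps its last pose, push and grip.
It fails at once if the marble leaves the felt (more than 26 mm from the dish's centre) (not (horizontal distance between ball_center and dish_middle below 0.026 m)).
It fails at once if the dish is tipped by more than 0.2 rad (angle between dish's own z axis and vertical above 0.2 rad).
It fails at once if a book is shifted by more than 20 mm (distance of any of upper_book, lower_book from where it was at the start of the episode above 0.02 m).
It fails at once if the mug, keys or matchbox are shifted by more than 30 mm (distance of any of mug, keys, matchbox from where it was at the start of the episode above 0.03 m).
It also fails if it takes over 35 s, if anything falls off the work surface, if the arm or the gripper's body presses on something with over 40 N, if the wrist force passes 120 N, or if a joint passes its speed limit or range.

ROBOT

A 6-joint arm with a two-finger parallel gripper is mounted at the origin on the work surface; the furniture and walls round the work are solid. World frame = base frame: x ahead of the robot, y to its left, z up, the work surface at z = 0. Lengths are in m, angles in rad, forces in N, time in s.
With the tool pointing down it reaches from about 0.375 to 0.9 m from the base axis. Payload 3.1 kg.
Tool frame: the origin (TCP) lies on the centre line of the jaws, within the pads' length; the fingertips stand 25 mm ahead of it and the grasp point (between the pads) lies 6 mm ahead of it (manip.tip_extent is the distance from the TCP to the fingertips, in m); z points along the fingers, y is the line along which they close (so a half turn about z gives the same grasp; the last joint's range is limited). The gripper opens to 85 mm and grips with 20 to 120 N. Pads are 22 mm wide; open, the fingers measure 114 mm over their backs; the gripper's body (76 mm by 85 mm) begins 54 mm behind the grasp point. The pads swing forward as they close: fully open they stand 13 mm farther back than shut.
Start: joints at [-1.45, 0.527, 1.433, -0, 1.181, -0.178], TCP at [0.185, -0.597, 0.256] pointing down, gripper open.
Joint ranges: [-3.08, 3.08], [-0.75, 2.2], [0.22, 2.44], [-1.43, 4.57], [0, 2.65], [-2.85, 2.85]. Speed limits (rad/s): [2.79, 2.79, 3.14, 3.14, 3.14, 3.14].

INTERFACE

Orientations are given as a unit quaternion [x, y, z, w].
In Python, from station import readout, imaging, order, manip gives the robot as it stands.
- The arm moves only by the tool move_arm, never from a script. Its argument "rows" is a list of rows, each a list of 7 numbers: the turn, a rotation vector about the tool's x, y, z in degrees, then the shift along the tool's x, y, z in mm, then the closure, from 0 (fully open) to 1 (shut). A call has 1 to 12 rows; each row is the pose to reach, as a shift and turn from the pose commanded when the call began, along the tool's axes at that moment; what a row does not reach only later rows make up. A row lasts 1/12 s, in which the tool goes at most 41.7 mm and 7.16 degrees, less where a joint would pass 70% of its speed; a pose out of reach is approached as far as the arm can. A call with a gripper value outside its range is refused whole. The fingers move at their own pace and stop on an object; "squeeze" is the grip in N (left out, the last holds). Time passes only in rows, so rows that repeat a pose let the fingers close. It gives the time, the measured TCP pose, the force, the opening and the grip force at its end, in the units of the state.
- readout.sense(): the state, without advancing time (a new reading comes with each control period).
- imaging.snapshot(name): name is "scene" or "top" or "wrist"; returns a dict with "img" (420x560x3 uint8, red, green, blue), "z_map" (420x560 float32, m along the optical axis (not along the pixel's ray), 0 where there is no reading), "fovy" (degrees; the focal length in pixels is half the picture's height over the tangent of half this angle, whatever the lens; pixels are square), "cx", "cy" (the principal point, pixels), "rvec" (rotation vector, rad) and "tvec" (3), from world to camera coordinates, as OpenCV has them. Camera axes: x right, y down, z forward; pixel columns grow to the right and rows downward; lengths in m; the calibration is good to about 2 mm. A picture is of the moment at which its call begins.
- order.sign_off(): hands the job in; it is judged then, once.
The state is a dict: "t": time; "q": joint angles; "qd": joint speeds; "tau": joint torques, N m; "tcp_pos": TCP position; "tool_rot": TCP orientation; "force": force on the tool from outside, world axes, zero at the start; "ft_torque": the same for the moment, N m; "finger_gap": opening from 0.0 (shut) to 1.0 (fully open); "gripper_force": force on a finger pad.
Only numpy, scipy, OpenCV 4.12 (cv2) and the standard library are available. Lean on these libraries where they do the work, as an engineer would, in place of code of your own. Each camera call takes 0.05 s, during which the arm holds its last target. There are 200 camera calls.

## Working session

There is one attempt and no reset: what is moved stays moved. The work goes in short steps, Python scripts to look and compute and a tool call to move; the robot and the scene stay as the last step left them, time stands still between calls to the robot, and variables do not carry over. Pictures are saved under pics/ and viewed, at most 10 in all, crops included, and the job is handed in when it is done.

Besides the shell and the picture viewer there is one more tool, called after "Emit:" by a JSON object that holds its "op" and its "data". move_arm: Moves the arm, as the interface text tells. Its arguments: {"type":"object","properties":{"rows":{"type":"array"},"squeeze":{"type":"number"}},"required":["rows"]}

```bash
ls; mkdir -p pics; cat > h.py <<'E'
import numpy as np, cv2
from station import readout, imaging, order, manip
def snap(n):
    s=imaging.snapshot(n); R=cv2.Rodrigues(np.array(s['rvec'],float))[0]; t=np.array(s['tvec'],float).ravel()
    f=210/np.tan(np.radians(s['fovy'])/2)
    v,u=np.mgrid[0:420,0:560]; z=s['z_map']
    d=np.stack([(u-s['cx'])/f,(v-s['cy'])/f,np.ones_like(z)],-1)
    s['P']=(d*z[...,None]-t)@R; s['C']=-R.T@t; s['D']=d@R; s['R']=R; s['f']=f
    return s
E
python3 - <<'E'
from h import *
print(readout.sense()); 
ims=[]
for n in('scene','top'):
    s=snap(n); cv2.imwrite(f'pics/{n}0.png',s['img'][...,::-1]); np.savez(f'{n}0.npz',**{k:s[k] for k in('img','P','C','D','z_map')}); print(n,s['C'],s['D'][210,280])
E
```

```text
pics
{'t': 0.0, 'q': array([-1.44950118e+00,  5.28475141e-01,  1.43390478e+00,  1.02072699e-05,
        1.18141120e+00, -1.78513866e-01]), 'qd': array([ 0.00275273,  0.00012604,  0.00059598, -0.00032455, -0.00088265,
        0.00042855]), 'tau': array([ 1.09146928e-03, -4.42348945e+01, -1.78026670e+01, -2.59240069e-04,
        8.40981666e-03, -7.16241914e-06]), 'tcp_pos': array([ 0.18452648, -0.59644123,  0.25532727]), 'tool_rot': array([ 9.88785037e-01,  1.49341697e-01,  3.61616527e-05, -1.09865032e-03]), 'force': array([-0.91113259,  0.45298443, -0.38425301]), 'ft_torque': array([ 0.02906577,  0.0086525 , -0.01708322]), 'gripper_force': 0.0, 'finger_gap': 0.9975753761537834}
scene [ 0.74739746 -0.81094721  0.9875076 ] [-0.24591538  0.63630657 -0.73129884]
top [ 0.27540252 -0.04914353  1.05771193] [ 0.1843794   0.00819976 -0.98291524]
```

```bash
sleep 3; ls pics
```

```text
scene0.png
top0.png
```

View pics/scene0.png

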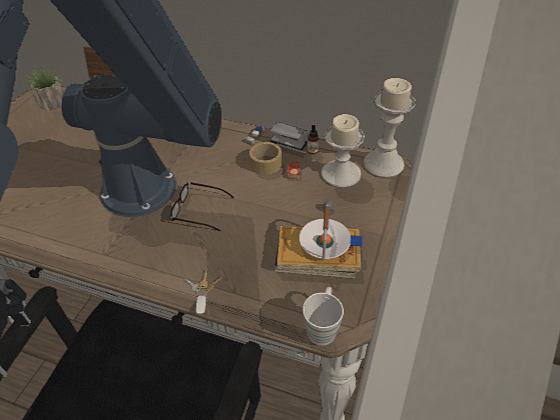

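View pics/top0.png

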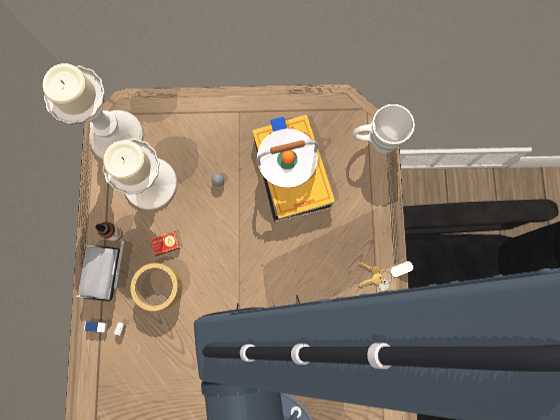

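The scene view shows the dish at about (325,238), its tab at (356,241) and the grip at (325,215). In the top view the dish is at (288,158), the tab at (278,125), the grip at (288,147) and the marble at (288,157). The grey ball at (218,180) is the look-alike.

```bash
python3 - <<'E'
from h import *
B={'scene':(295,195,372,275),'top':(245,105,335,205)}
rays={}
for n in B:
    s=np.load(n+'0.npz'); hsv=cv2.cvtColor(s['img'],cv2.COLOR_RGB2HSV).astype(int); H,S,V=np.moveaxis(hsv,-1,0); P=s['P']
    box=np.zeros(H.shape,bool); a=B[n]; box[a[1]:a[3],a[0]:a[2]]=1
    z=P[...,2]
    M={'blue':(H>100)&(H<130)&(S>120),'grip':(H<18)&(S>90)&(z>.105)&(z<.16),'orange':(H<14)&(S>180)&(z<.1)&(z>.05),'white':(S<50)&(V>140)&(z>.045)&(z<.08),'felt':(H>45)&(H<95)&(S>60)}
    for k,m in M.items():
        m=m&box&(s['z_map']>0); p=P[m]
        if len(p)<4: print(n,k,len(p)); continue
        c=np.median(p,0); v,u=np.argwhere(m).mean(0); 
        rays[n,k]=(s['C'],s['D'][int(round(v)),int(round(u))])
        print(n,k,len(p),(u.round(),v.round()),c.round(4),p.min(0).round(3),p.max(0).round(3))
        if k=='grip':
            e=np.linalg.svd(p[:,:2]-p[:,:2].mean(0))[2][0] if 1 else 0
            print('  axis ang',np.degrees(np.arctan2(e[1],e[0])),'mean',p.mean(0), 'ext',np.ptp((p[:,:2])@e), 'mid',e@[0,0])
        if k=='white':
            (cx,cy),r=cv2.minEnclosingCircle(p[p[:,2]>.056][:,:2].astype(np.float32)); print('  circ',cx,cy,r)
for k in('blue','grip','orange'):
    if ('scene',k) in rays and('top',k) in rays:
        (c1,d1),(c2,d2)=rays['scene',k],rays['top',k]
        x=np.linalg.lstsq(np.c_[d1,-d2],c2-c1,rcond=None)[0]; p,q=c1+d1*x[0],c2+d2*x[1]; print('tri',k,(p+q)/2,np.linalg.norm(p-q))
print(manip.tip_extent)
E
```

```text
scene blue 107 (np.float64(356.0), np.float64(240.0)) [ 0.6452 -0.0441  0.0631] [ 0.63  -0.057  0.057] [ 0.659 -0.024  0.068]
scene grip 101 (np.float64(326.0), np.float64(218.0)) [ 0.5718 -0.0611  0.1404] [ 0.561 -0.114  0.113] [ 0.587 -0.027  0.145]
  axis ang 103.88716963899851 mean [ 0.57204506 -0.06366242  0.13930532] ext 0.09015035637918137 mid 0.0
scene orange 27 (np.float64(326.0), np.float64(238.0)) [ 0.5785 -0.0663  0.0703] [ 0.562 -0.074  0.06 ] [ 0.583 -0.058  0.077]
scene white 1194 (np.float64(325.0), np.float64(237.0)) [ 0.5712 -0.0491  0.0577] [ 0.508 -0.12   0.045] [0.634 0.006 0.079]
  circ 0.5710040926933289 -0.05695013329386711 0.0650227889418602
scene felt 54 (np.float64(324.0), np.float64(243.0)) [ 0.5677 -0.066   0.0495] [ 0.55  -0.08   0.044] [ 0.59  -0.047  0.053]
top blue 155 (np.float64(278.0), np.float64(124.0)) [ 0.6459 -0.0395  0.0645] [ 0.632 -0.054  0.058] [ 0.661 -0.025  0.07 ]
top grip 213 (np.float64(287.0), np.float64(147.0)) [ 0.5705 -0.0568  0.1413] [ 0.559 -0.09   0.131] [ 0.583 -0.024  0.145]
  axis ang -77.13400159741698 mean [ 0.57053812 -0.05654211  0.1409795 ] ext 0.06558198716373145 mid 0.0
top orange 89 (np.float64(288.0), np.float64(158.0)) [ 0.5684 -0.0589  0.0713] [ 0.561 -0.071  0.051] [ 0.588 -0.047  0.08 ]
top white 2084 (np.float64(287.0), np.float64(159.0)) [ 0.5658 -0.0566  0.0586] [ 0.511 -0.119  0.045] [0.635 0.005 0.076]
  circ 0.572372317314148 -0.05671537667512894 0.06305821985006332
top felt 138 (np.float64(286.0), np.float64(162.0)) [ 0.5648 -0.0526  0.0499] [ 0.552 -0.076  0.045] [ 0.589 -0.036  0.131]
tri blue [ 0.64532687 -0.04005673  0.06151164] 0.0025610883644025394
tri grip [ 0.57148765 -0.0574015   0.1334858 ] 0.002192523253538271
tri orange [ 0.57283312 -0.05855447  0.06138983] 0.002274292097268176
0.025
```

Emit:
{"op": "move_arm", "data": {"rows": [[0, 0, -86, 529, -401, 0, 0], [0, 0, -86, 529, -401, 0, 0], [0, 0, -86, 529, -401, 0, 0], [0, 0, -86, 529, -401, 0, 0], [0, 0, -86, 529, -401, 0, 0], [0, 0, -86, 529, -401, 0, 0], [0, 0, -86, 529, -401, 0, 0], [0, 0, -86, 529, -401, 0, 0], [0, 0, -86, 529, -401, 0, 0], [0, 0, -86, 529, -401, 0, 0], [0, 0, -86, 529, -401, 0, 0], [0, 0, -86, 529, -401, 0, 0]], "squeeze": 30}}

```text
t: 1.1
tcp_pos: [0.4767, -0.1888, 0.2561]
tool_rot: [0.619, 0.785, -0.0, -0.0]
force: [0.7, -0.2, -0.1]
finger_gap: 0.999
gripper_force: 0.0
```

```bash
cat >> h.py <<'E'
from scipy.spatial.transform import Rotation as Ro
def delta(p,yaw):
    "tool-axis turn/shift to a down pose with tool y at world angle yaw (deg)"
    s=readout.sense(); R=Ro.from_quat(s['tool_rot']); a=np.radians(yaw)
    y=np.array([np.cos(a),np.sin(a),0]); z=np.array([0,0,-1.]); x=np.cross(y,z)
    G=Ro.from_matrix(np.c_[x,y,z])
    yn=R.as_matrix()[:,1]
    print('t',s['t'],'pos',s['tcp_pos'].round(4),'yaw',np.degrees(np.arctan2(yn[1],yn[0])).round(2),'q',s['q'].round(3),'gap',s['finger_gap'],s['gripper_force'],s['force'].round(2))
    print('turn',np.degrees((R.inv()*G).as_rotvec()).round(2),'shift',(R.inv().apply(np.array(p)-s['tcp_pos'])*1000).round(1))
E
python3 -c "
from h import *
delta([.571,-.057,.256],13)"
```

```text
t 1.1 pos [ 0.4767 -0.1888  0.2561] yaw 13.47 q [-0.595  0.378  1.711 -0.     1.054 -0.83 ] gap 0.9986218090501325 0.0 [ 0.67 -0.22 -0.06]
turn [-0.02 -0.02  0.47] shift [1.062e+02 1.224e+02 1.000e-01]
```

Emit:
{"op": "move_arm", "data": {"rows": [[0, 0, 0.4, 26, 30, 0, 0], [0, 0, 0.4, 50, 60, 0, 0], [0, 0, 0.4, 75, 90, 0, 0], [0, 0, 0.4, 95, 112, 0, 0], [0, 0, 0.4, 106, 122, 0, 0], [0, 0, 0.4, 106, 122, 0, 0], [0, 0, 0.4, 106, 122, 0, 0], [0, 0, 0.4, 106, 122, 0, 0]]}}

```text
t: 1.77
tcp_pos: [0.5701, -0.0604, 0.2559]
tool_rot: [0.624, 0.781, -0.0, -0.001]
force: [-0.4, 0.2, -0.0]
finger_gap: 0.998
gripper_force: 0.0
```

```bash
python3 - <<'E'
from h import *
delta([.571,-.057,.139],13)
s=snap('wrist'); cv2.imwrite('pics/w1.png',s['img'][...,::-1])
P=s['P'];hsv=cv2.cvtColor(s['img'],cv2.COLOR_RGB2HSV).astype(int); H,S,V=np.moveaxis(hsv,-1,0); z=P[...,2]
near=(np.hypot(P[...,0]-.571,P[...,1]+.057)<.11)&(s['z_map']>0)
for k,m in {'grip':(H<18)&(S>90)&(z>.105)&(z<.16),'blue':(H>100)&(H<130)&(S>120)&(z<.09)&(z>.04)}.items():
    m=m&near; p=P[m]
    if len(p)<5: print(k,len(p)); continue
    xy=p[:,:2]-p[:,:2].mean(0); e=np.linalg.svd(xy,full_matrices=False)[2][0]
    r=cv2.minAreaRect(p[:,:2].astype(np.float32)*1000)
    print(k,len(p),np.median(p,0).round(4),p.mean(0).round(4),np.degrees(np.arctan2(e[1],e[0])),r,np.percentile(p[:,2],[5,95]))
print(s['C'])
E
```

```text
t 1.7667 pos [ 0.5701 -0.0604  0.2559] yaw 12.71 q [-3.000e-01  4.590e-01  1.564e+00 -1.000e-03  1.120e+00 -5.220e-01] gap 0.9982668774389889 0.0 [-0.42  0.21 -0.02]
turn [-0.08 -0.01 -0.29] shift [  3.1   1.8 116.9]
grip 1255 [ 0.5717 -0.0526  0.1419] [ 0.5717 -0.054   0.1417] -76.97390608605075 ((572.2966918945312, -56.2738151550293), (11.16545295715332, 66.27851104736328), 13.242535591125488) [0.13989803 0.14321651]
blue 744 [ 0.6455 -0.0388  0.0647] [ 0.6457 -0.039   0.0648] -74.83005764301045 ((645.8496704101562, -39.39630889892578), (26.71143913269043, 27.441219329833984), 13.758772850036621) [0.06316436 0.06636852]
[0.55450022 0.01377866 0.37501918]
```

View pics/w1.png

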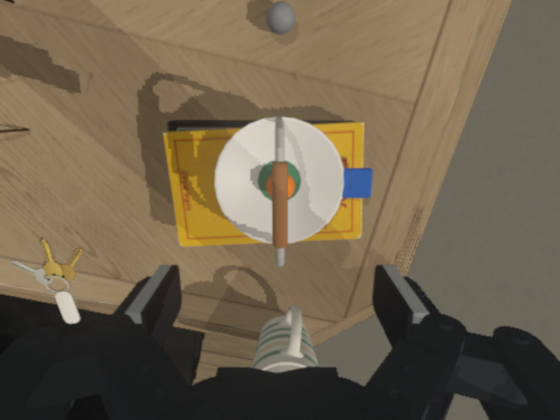

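The wrist view shows the grip from (280,165) to (280,245), between the jaws' plane. The tab is at (358,183) and the marble is on the felt at (280,183).

Emit:
{"op": "move_arm", "data": {"rows": [[0, 0, -0.4, 3, 2.5, 15, 0], [0, 0, -0.4, 3, 2.5, 35, 0], [0, 0, -0.4, 3, 2.5, 55, 0], [0, 0, -0.4, 3, 2.5, 65, 0], [0, 0, -0.4, 3, 2.5, 70, 0], [0, 0, -0.4, 3, 2.5, 70, 0], [0, 0, -0.4, 3, 2.5, 70, 0], [0, 0, -0.4, 3, 2.5, 70, 0]]}}

```text
t: 2.48
tcp_pos: [0.5733, -0.0569, 0.1874]
tool_rot: [0.622, 0.783, 0.0, 0.001]
force: [-0.4, -0.5, -0.3]
finger_gap: 0.999
gripper_force: 0.0
```

```bash
python3 -c "
from h import *
delta([.572,-.0565,.138],13.2)"
```

```text
t 2.4833 pos [ 0.5733 -0.0569  0.1874] yaw 13.1 q [-0.293  0.55   1.625  0.     0.964 -0.521] gap 0.9986896228479603 0.0 [-0.38 -0.45 -0.27]
turn [ 0.11  0.06 -0.1 ] shift [ 0.8 -1.3 49.4]
```

Emit:
{"op": "move_arm", "data": {"rows": [[0, 0, 0, 1, -1, 10, 0], [0, 0, 0, 1, -1, 22, 0], [0, 0, 0, 1, -1, 34, 0], [0, 0, 0, 1, -1, 43, 0], [0, 0, 0, 1, -1, 48, 0], [0, 0, 0, 1, -1, 49, 0], [0, 0, 0, 1, -1, 49, 0], [0, 0, 0, 1, -1, 49, 0], [0, 0, 0, 1, -1, 49, 0]]}}

```text
t: 3.23
tcp_pos: [0.5719, -0.0558, 0.1379]
tool_rot: [0.622, 0.783, 0.0, 0.001]
force: [0.8, 0.3, -0.2]
finger_gap: 0.999
gripper_force: 0.0
```

```bash
python3 -c "
from h import *
delta([.572,-.0565,.138],13.2)"
```

```text
t 3.2333 pos [ 0.5719 -0.0558  0.1379] yaw 13.13 q [-0.292  0.621  1.664  0.     0.855 -0.521] gap 0.9989833773807627 0.0 [ 0.75  0.33 -0.19]
turn [ 0.07  0.04 -0.07] shift [-0.7 -0.1 -0.1]
```

Emit:
{"op": "move_arm", "data": {"rows": [[0, 0, 0, 0, 0, 0, 0.3], [0, 0, 0, 0, 0, 0, 0.55], [0, 0, 0, 0, 0, 0, 0.68], [0, 0, 0, 0, 0, 0, 0.74], [0, 0, 0, 0, 0, 0, 0.77], [0, 0, 0, 0, 0, 0, 0.79], [0, 0, 0, 0, 0, 0, 0.81], [0, 0, 0, 0, 0, 0, 0.83], [0, 0, 0, 0, 0, 0, 0.85], [0, 0, 0, 0, 0, 0, 0.87], [0, 0, 0, 0, 0, 0, 0.89], [0, 0, 0, 0, 0, 0, 0.91]], "squeeze": 40}}

```text
t: 4.23
tcp_pos: [0.5713, -0.0557, 0.1373]
tool_rot: [0.622, 0.783, -0.0, -0.0]
force: [-0.5, 0.8, 0.3]
finger_gap: 0.133
gripper_force: 39.2
```

Emit:
{"op": "move_arm", "data": {"rows": [[0, 0, 0, 0, 0, 0, 0.94], [0, 0, 0, 0, 0, 0, 0.97], [0, 0, 0, 0, 0, 0, 1], [0, 0, 0, 0, 0, 0, 1], [0, 0, 0, 0, 0, 0, 1], [0, 0, 0, 0, 0, 0, 1]]}}

```text
t: 4.73
tcp_pos: [0.5713, -0.0557, 0.1373]
tool_rot: [0.622, 0.783, -0.0, -0.0]
force: [-1.8, -0.6, 1.2]
finger_gap: 0.135
gripper_force: 39.3
```

```bash
cat > chk.py <<'E'
from h import *
def chk(x,y,n='wrist',save=None):
    s=snap(n)
    if save: cv2.imwrite(save,s['img'][...,::-1])
    P=s['P'];H,S,V=np.moveaxis(cv2.cvtColor(s['img'],cv2.COLOR_RGB2HSV).astype(int),-1,0); z=P[...,2]
    near=(np.hypot(P[...,0]-x,P[...,1]-y)<.13)&(s['z_map']>0)
    for k,m in {'blue':(H>100)&(H<130)&(S>120),'orange':(H<14)&(S>180),'felt':(H>60)&(H<95)&(S>60)}.items():
        p=P[m&near]
        if len(p)>4: print(n,k,len(p),np.median(p,0).round(4),'tab ang',np.degrees(np.arctan2(np.median(p,0)[1]-y,np.median(p,0)[0]-x)).round(1) if k=='blue' else '')
        else: print(n,k,len(p))
E
python3 -c "
from chk import *
delta([.572,-.0565,.188],13.2)
chk(.572,-.0565,save='pics/w2.png');chk(.572,-.0565,'top')"
```

```text
t 4.7333 pos [ 0.5713 -0.0557  0.1373] yaw 13.13 q [-0.292  0.622  1.665 -0.     0.855 -0.521] gap 0.13497063793576772 39.29226279258728 [-1.79 -0.6   1.21]
turn [-0.02 -0.   -0.07] shift [ -0.9   0.5 -50.7]
wrist blue 1769 [ 0.6452 -0.0379  0.0647] tab ang 14.3
wrist orange 142 [ 0.58   -0.053   0.0647] tab ang 
wrist felt 861 [ 0.5758 -0.0503  0.0502] tab ang 
top blue 0
top orange 1
top felt 0
```

View pics/w2.png

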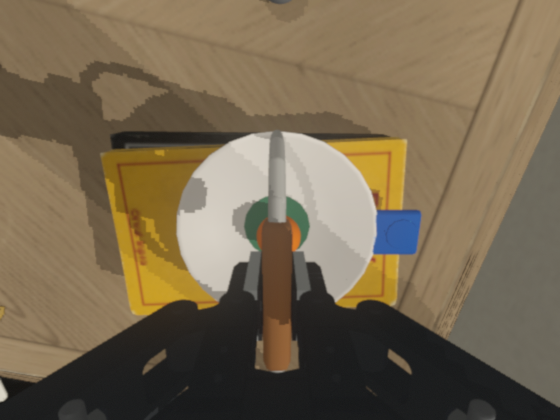

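The wooden grip is pinched at about (277,280). The marble is on the felt at (278,235) and the tab is at (397,232). I'll lift it gently.

Emit:
{"op": "move_arm", "data": {"rows": [[0, 0, 0, 0, 0, -0.5, 1], [0, 0, 0, 0, 0, -1.5, 1], [0, 0, 0, 0, 0, -3, 1], [0, 0, 0, 0, 0, -5, 1], [0, 0, 0, 0, 0, -8, 1], [0, 0, 0, 0, 0, -11, 1], [0, 0, 0, 0, 0, -14, 1], [0, 0, 0, 0, 0, -17, 1], [0, 0, 0, 0, 0, -19, 1], [0, 0, 0, 0, 0, -20, 1], [0, 0, 0, 0, 0, -20, 1], [0, 0, 0, 0, 0, -20, 1]]}}

```text
t: 5.83
tcp_pos: [0.5714, -0.0557, 0.1574]
tool_rot: [0.622, 0.783, 0.0, 0.0]
force: [0.1, -0.8, -2.6]
finger_gap: 0.132
gripper_force: 38.9
```

```bash
python3 -c "
from chk import *
delta([.5713,-.0557,.280],13.2)
chk(.5713,-.0557)"
```

```text
t 5.8333 pos [ 0.5714 -0.0557  0.1574] yaw 13.12 q [-0.292  0.591  1.652 -0.     0.898 -0.521] gap 0.13172359673953574 38.91136944293976 [ 0.09 -0.76 -2.57]
turn [ 0.    0.   -0.08] shift [ 0.000e+00 -1.000e-01 -1.226e+02]
wrist blue 1776 [ 0.6453 -0.038   0.0847] tab ang 13.5
wrist orange 109 [ 0.5809 -0.0503  0.0863] tab ang 
wrist felt 869 [ 0.5756 -0.0499  0.0702] tab ang
```

Emit:
{"op": "move_arm", "data": {"rows": [[0, 0, 0, 0, 0, -1, 1], [0, 0, 0, 0, 0, -4, 1], [0, 0, 0, 0, 0, -8, 1], [0, 0, 0, 0, 0, -13, 1], [0, 0, 0, 0, 0, -19, 1], [0, 0, 0, 0, 0, -25, 1], [0, 0, 0, 0, 0, -31, 1], [0, 0, 0, 0, 0, -37, 1], [0, 0, 0, 0, 0, -43, 1], [0, 0, 0, 0, 0, -49, 1], [0, 0, 0, 0, 0, -55, 1], [0, 0, 0, 0, 0, -61, 1]]}}

```text
t: 6.88
tcp_pos: [0.5714, -0.0557, 0.219]
tool_rot: [0.622, 0.783, 0.0, 0.0]
force: [0.6, 0.3, -2.8]
finger_gap: 0.131
gripper_force: 38.9
```

Emit:
{"op": "move_arm", "data": {"rows": [[0, 0, 0, 0, 0, -6, 1], [0, 0, 0, 0, 0, -12, 1], [0, 0, 0, 0, 0, -18, 1], [0, 0, 0, 0, 0, -24, 1], [0, 0, 0, 0, 0, -30, 1], [0, 0, 0, 0, 0, -36, 1], [0, 0, 0, 0, 0, -42, 1], [0, 0, 0, 0, 0, -47, 1], [0, 0, 0, 0, 0, -51, 1], [0, 0, 0, 0, 0, -54, 1], [0, 0, 0, 0, 0, -55, 1], [0, 0, 0, 0, 0, -55, 1]]}}

```text
t: 7.88
tcp_pos: [0.5715, -0.0557, 0.2736]
tool_rot: [0.622, 0.783, 0.0, 0.0]
force: [0.4, -0.9, -2.8]
finger_gap: 0.133
gripper_force: 39.0
```

```bash
python3 -c "
from chk import *
delta([.5713,-.0557,.273],-90)
chk(.5713,-.0557)"
```

```text
t 7.8833 pos [ 0.5715 -0.0557  0.2736] yaw 13.12 q [-0.292  0.439  1.543  0.     1.159 -0.521] gap 0.13339257190058004 38.957746624946594 [ 0.38 -0.95 -2.78]
turn [ 2.0000e-02 -1.0000e-02  1.0312e+02] shift [ 0.1 -0.2  0.6]
wrist blue 1811 [ 0.6455 -0.0382  0.2008] tab ang 13.3
wrist orange 78 [ 0.582  -0.0495  0.2043] tab ang 
wrist felt 780 [ 0.5782 -0.0493  0.1864] tab ang
```

Emit:
{"op": "move_arm", "data": {"rows": [[0, 0, 0.3, 0, 0, 0, 1], [0, 0, 1, 0, 0, 0, 1], [0, 0, 2, 0, 0, 0, 1], [0, 0, 3.5, 0, 0, 0, 1], [0, 0, 5.5, 0, 0, 0, 1], [0, 0, 8, 0, 0, 0, 1], [0, 0, 10.5, 0, 0, 0, 1], [0, 0, 13, 0, 0, 0, 1], [0, 0, 15.5, 0, 0, 0, 1], [0, 0, 18, 0, 0, 0, 1], [0, 0, 20.5, 0, 0, 0, 1], [0, 0, 23, 0, 0, 0, 1]]}}

```text
t: 8.93
tcp_pos: [0.5714, -0.0557, 0.2731]
tool_rot: [0.766, 0.642, -0.0, -0.0]
force: [0.6, -0.2, -2.6]
finger_gap: 0.131
gripper_force: 38.9
```

Emit:
{"op": "move_arm", "data": {"rows": [[0, 0, 2.5, 0, 0, 0, 1], [0, 0, 5, 0, 0, 0, 1], [0, 0, 7.5, 0, 0, 0, 1], [0, 0, 10, 0, 0, 0, 1], [0, 0, 12.5, 0, 0, 0, 1], [0, 0, 15, 0, 0, 0, 1], [0, 0, 17.5, 0, 0, 0, 1], [0, 0, 20, 0, 0, 0, 1], [0, 0, 22.5, 0, 0, 0, 1], [0, 0, 25, 0, 0, 0, 1], [0, 0, 27.5, 0, 0, 0, 1], [0, 0, 30, 0, 0, 0, 1]]}}

```text
t: 9.93
tcp_pos: [0.5714, -0.0557, 0.2731]
tool_rot: [0.907, 0.422, -0.0, -0.0]
force: [-0.7, -0.1, -3.8]
finger_gap: 0.136
gripper_force: 38.9
```

Emit:
{"op": "move_arm", "data": {"rows": [[0, 0, 2.5, 0, 0, 0, 1], [0, 0, 5, 0, 0, 0, 1], [0, 0, 7.5, 0, 0, 0, 1], [0, 0, 10, 0, 0, 0, 1], [0, 0, 12.5, 0, 0, 0, 1], [0, 0, 15, 0, 0, 0, 1], [0, 0, 17.5, 0, 0, 0, 1], [0, 0, 20, 0, 0, 0, 1], [0, 0, 22.5, 0, 0, 0, 1], [0, 0, 25, 0, 0, 0, 1], [0, 0, 27.5, 0, 0, 0, 1], [0, 0, 30, 0, 0, 0, 1]]}}

```text
t: 10.93
tcp_pos: [0.5714, -0.0557, 0.2731]
tool_rot: [0.985, 0.173, -0.0, -0.0]
force: [1.1, 0.3, -2.7]
finger_gap: 0.134
gripper_force: 38.9
```

Emit:
{"op": "move_arm", "data": {"rows": [[0, 0, 2.5, 0, 0, 0, 1], [0, 0, 5, 0, 0, 0, 1], [0, 0, 7.5, 0, 0, 0, 1], [0, 0, 10, 0, 0, 0, 1], [0, 0, 12.5, 0, 0, 0, 1], [0, 0, 14.5, 0, 0, 0, 1], [0, 0, 16.5, 0, 0, 0, 1], [0, 0, 18, 0, 0, 0, 1], [0, 0, 19, 0, 0, 0, 1], [0, 0, 19.7, 0, 0, 0, 1], [0, 0, 20, 0, 0, 0, 1], [0, 0, 20, 0, 0, 0, 1]]}}

```text
t: 11.93
tcp_pos: [0.5714, -0.0557, 0.2733]
tool_rot: [1.0, 0.001, -0.0, -0.0]
force: [0.4, -0.7, -2.7]
finger_gap: 0.136
gripper_force: 38.9
```

Emit:
{"op": "move_arm", "data": {"rows": [[0, 0, 0, 0, 0, 0, 1], [0, 0, 0, 0, 0, 0, 1], [0, 0, 0, 0, 0, 0, 1], [0, 0, 0, 0, 0, 0, 1], [0, 0, 0, 0, 0, 0, 1], [0, 0, 0, 0, 0, 0, 1], [0, 0, 0, 0, 0, 0, 1], [0, 0, 0, 0, 0, 0, 1], [0, 0, 0, 0, 0, 0, 1], [0, 0, 0, 0, 0, 0, 1], [0, 0, 0, 0, 0, 0, 1], [0, 0, 0, 0, 0, 0, 1]]}}

```text
t: 12.93
tcp_pos: [0.5714, -0.0557, 0.2733]
tool_rot: [1.0, 0.001, -0.0, -0.0]
force: [-0.0, -0.2, -3.0]
finger_gap: 0.135
gripper_force: 38.9
```

```bash
python3 -c "
from chk import *
delta([.5713,-.0557,.273],-90)
for i in range(3): chk(.5713,-.0557,save='pics/w3.png')
chk(.5713,-.0557,'scene',save='pics/s3.png')"
```

```text
t 12.9333 pos [ 0.5714 -0.0557  0.2733] yaw -89.88 q [-0.292  0.439  1.543  0.     1.159  1.277] gap 0.1348779048979621 38.92520785331726 [-0.01 -0.21 -3.  ]
turn [-0.    0.    0.12] shift [-0.1  0.   0.3]
wrist blue 1844 [ 0.5727 -0.1299  0.2006] tab ang -88.9
wrist orange 438 [ 0.6256 -0.0651  0.0427] tab ang 
wrist felt 984 [ 0.577  -0.0467  0.1862] tab ang 
wrist blue 1841 [ 0.5728 -0.1298  0.2006] tab ang -88.9
wrist orange 437 [ 0.6254 -0.0651  0.0427] tab ang 
wrist felt 991 [ 0.577  -0.0462  0.1862] tab ang 
wrist blue 1828 [ 0.5728 -0.1299  0.2006] tab ang -88.9
wrist orange 437 [ 0.6256 -0.0651  0.0428] tab ang 
wrist felt 995 [ 0.5769 -0.0462  0.1862] tab ang 
scene blue 139 [ 0.5687 -0.1346  0.1993] tab ang -91.9
scene orange 30 [ 0.5661 -0.0591  0.2065] tab ang 
scene felt 88 [ 0.5752 -0.0646  0.1848] tab ang
```

View pics/w3.png

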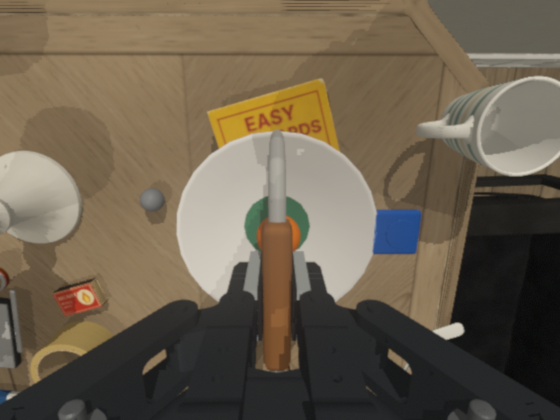

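View pics/s3.png

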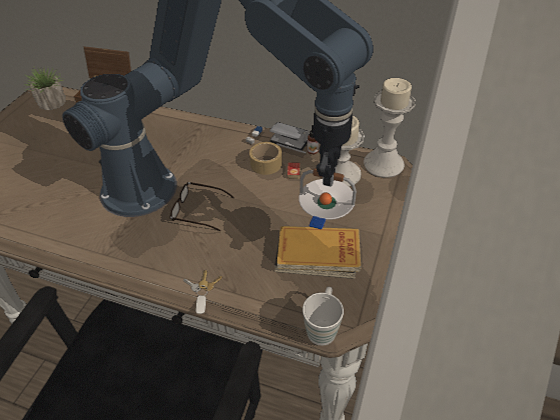

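The wrist view shows the tab at (397,232) pointing to the right-hand edge and the marble on the felt at (278,235). In the scene view the dish is level in the air at (327,200), with the tab at (317,222) toward the chair. The books, mug and keys haven't moved.

```bash
python3 -c "
from h import *
print(order.sign_off())"
```

```text
the job is handed in; nothing more can be done
None
```

I lifted the dish off the books and turned it level, and I handed the job in with the arm still holding it: underside about 17–18 cm above the desk, blue tab within about 2° of the right-hand edge, marble on the felt. The hand-in returned no verdict.

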